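# Lock the drawn slide of a fixture with a quick-release pin

## Robot

A 7-joint arm with a two-finger parallel gripper is mounted at the origin on a cart in front of the work surface, level with it; the furniture and walls round the work are solid. World frame = base frame: x ahead of the robot, y to its left, z up, the work surface at z = 0. Lengths are in m, angles in rad, forces in N, time in s.
With the tool pointing down it reaches from about 0.4 to 0.85 m from the base axis. Payload 4.5 kg.
Tool frame: the origin (TCP) lies at the centre of the arm's flange, where the gripper is bolted on; the fingertips stand nose_length ahead of it and the grasp point (between the pads) lies 147 mm ahead of it (nose_length is the distance from the TCP to the fingertips, in m); z points along the fingers, y is the line along which they close (so a half turn about z gives the same grasp; the last joint's range is limited). The gripper opens to 88 mm and grips with 3 to 60 N. Pads are 18 mm wide; open, the fingers measure 123 mm over their backs; the gripper's body (75 mm by 187 mm) begins 45 mm behind the grasp point.
Start: joints at [1.383, 0.689, -0.195, 1.565, 0.157, 0.902, -0.215], TCP at [0.138, -0.61, 0.405] pointing down, gripper open.
Joint ranges: [-3.01, 3.01], [-0.46, 2.08], [-1.47, 1.51], [0.13, 2.56], [-1, 4.14], [0.04, 2.09], [-2.66, 2.66]. Speed limits (rad/s): [2.57, 2.57, 3.14, 3.14, 3.14, 3.14, 3.14].

## Interface

Orientations are given as a unit quaternion [x, y, z, w].
In Python, from plant import * gives the robot as it stands.
- The arm moves only by the tool play_rows, never from a script. Its argument "rows" is a list that holds one entry, the list of rows, each a list of 6 numbers: the shift along the tool's x, y, z normalised to -1 to 1, where 1 is 0.5 m, then the turn, a rotation vector about the tool's x, y, z normalised to -1 to 1, where 1 is 0.5 rad. A call has 1 to 20 rows; each row is the pose to reach, as a shift and turn from the pose commanded when the call began, along the tool's axes at that moment; what a row does not reach only later rows make up. A row lasts 1/12 s, in which the tool goes at most 41.7 mm and 7.16 degrees, less where a joint would pass 70% of its speed; a pose out of reach is approached as far as the arm can. A call with a number of a shift or a turn outside -1 to 1 is refused whole. A call with a gripper value outside its range is refused whole. "claw" is the closure, from 0 (fully open) to 1 (shut), set as the call begins (left out, the last holds). The fingers move at their own pace and stop on an object; "squeeze" is the grip in N (left out, the last holds). Time passes only in rows, so rows that repeat a pose let the fingers close. It gives the time, the measured TCP pose, the force, the opening and the grip force at its end, in the units of the state.
- get_state(): the state, without advancing time (a new reading comes with each control period).
- snapshot(name): name is "side" or "top"; returns a dict with "pixels" (420x560x3 uint8, blue, green, red), "camera_matrix" (3x3 intrinsics, pixels), "world_to_cam" (4x4, takes a point from world to camera coordinates). Camera axes: x right, y down, z forward; pixel columns grow to the right and rows downward; lengths in m; the calibration is good to about 2 mm. A picture is of the moment at which its call begins. There is no depth.
- finish_job(): hands the job in; it is judged then, once.
The state is a dict: "clock": time; "q": joint angles; "qd": joint speeds; "joint_torque": joint torques, N m; "tool_pos": TCP position; "eef_rot": TCP orientation; "contact_force": force on the tool from outside, world axes, zero at the start; "moment": the same for the moment, N m; "opening": opening from 0.0 (shut) to 1.0 (fully open); "finger_force": force on a finger pad.
Only numpy, scipy, OpenCV 4.12 (cv2) and the standard library are available. Lean on these libraries where they do the work, as an engineer would, in place of code of your own. Each camera call takes 0.05 s, during which the arm holds its last target. There are 200 camera calls.

## Task

The slide of the small bench fixture stands part-way out: push it in gently until it meets its stop, then lock it with the quick-release pin from the holder. Pinch the pin's two side buttons in so that its balls draw back, pass it through the hole of the bridge and on through the block in the slide until you feel it fully home, then let go so that the balls spring out underneath. Never lean on the slide or the pin with more than about 30 N, and leave everything else where it is.

Things in the scene. Friction and masses are not known exactly. Their poses are not given: they have to be found in the camera images.
- fixture: Bench fixture, fixed: aluminium base 130 x 96 x 10 mm with two cheeks carrying a bridge plate 56 (x) x 96 (y) x 12 mm, top 70 mm above the worktop. Origin: centre of its underside; z up, x the direction in which the slide is pushed home. Under the bridge runs the slide, a steel plate 60 mm wide, top 44 mm above the worktop; in it sits the lock block, dark steel, 36 x 36 x 10 mm.
- guide_hole (a point): Centre of the round vertical hole, 21.2 mm wide, at the bridge's top face; axes as the fixture's. The lock block, with a bore of 14.6 mm, is under it when the slide is home. The block is set to another height each time: its top is 18 to 30 mm below this point, NOT reported, to be felt. The block itself does not move under the pin.
- slide_lug (a point): Upright steel lug at the robot's end of the slide, 12 mm thick (x), 34 mm wide (y), from 44 to 82 mm above the worktop. This point is in its middle, 72 mm above the worktop; x is the push direction. Push on its near face, 6 mm behind this point. With the slide home it is 64 mm behind the guide hole.
- slide (a joint): Travel of the slide, m: 0 = fully in against its rubber-buffered stop (bore under the guide hole), growing to 0.05 as it is drawn out towards the robot; starts at 0.022 to 0.042. About 3 N of friction; stays where it is left.
- pin_center (a point): Quick-release pin, steel, loose, upright in the grey holder. This point is the middle of its head, half-way up its buttons; z up the pin, y from button to button. Head 22 (x) x 24 (y) x 36 mm high; a button 18 mm wide, 26 mm high stands out on each y side: 34 mm over both when out, 26 mm pinched fully in. Flange, 32 mm wide, 20 to 24 mm below this point; its underside rests on the holder.
- pin_shoulder (a point): Centre of the pin's shoulder, 58 mm below pin_center: above it a shaft of 20 mm diameter, below it a nose of 13 mm with a tapered end, tip 6 mm wide and 26.5 mm below this point. Two brass balls, 12 to 18 mm below this point, stand out to 19 mm. Fully home this shoulder rests on top of the lock block, the balls 2 mm clear below the block; the flange stays 4 to 16 mm above the bridge.
- button_a (a joint): Travel of the pin's +y button, m: 0 = out, its ball out; 0.004 = pinched fully in, its ball drawn into the nose. Spring 3 N at first, 8 N fully in. With its ball caught in the bore the button cannot come out.
- button_b (a joint): The same for the pin's -y button and its ball.
- holder: Grey plastic holder, fixed, 54 (x) x 110 (y) x 66 mm, foot 74 mm (x) by 8 mm high; origin at the centre of its underside, z up. The quick-release pin stands in its hole at y = +27 mm; at y = -27 mm stands a plain dowel with a low round head.
- dowel: Plain dowel, head 22 mm wide and 12 mm high; origin at the head's underside, on the holder's top. To be left alone.
- valve: Bystander: small solenoid valve, 22 x 91 x 48 mm; origin under its middle.
- tee: Bystander: black push-in tee, 29 x 46 x 14 mm; origin under its middle.
- hexkey: Bystander: black hex key, 32 x 79 x 7 mm; origin under its middle.
- nut_a: Bystander: steel slot nut, 28 x 14 x 10 mm; origin under its middle.
- relay: Bystander: black relay, 29 x 21 x 40 mm, standing; origin under its middle.

How it is judged:
By the outcome, as a careful person would: the job done as asked, in the order asked, and still so for the second after the job is handed in, with the robot touching nothing.
It also fails if it takes over 70 s, if anything falls off the work surface, if the arm or the gripper's body presses on something with over 40 N, if the wrist force passes 120 N, or if a joint passes its speed limit or range.

## Working session

There is one attempt and no reset: what is moved stays moved. The work goes in short steps, Python scripts to look and compute and a tool call to move; the robot and the scene stay as the last step left them, time stands still between calls to the robot, and variables do not carry over. Pictures are saved under pics/ and viewed, at most 10 in all, crops included, and the job is handed in when it is done.

Besides the shell and the picture viewer there is one more tool, called after ">>>" as name([rows], argument=value, ...), one row to a line, values as JSON. play_rows: Moves the arm, as the interface text tells. Its arguments: {"type":"object","properties":{"rows":{"type":"array"},"claw":{"type":"number"},"squeeze":{"type":"number"}},"required":["rows"]}

```bash
mkdir -p pics; ls; python3 - <<'E'
from plant import *
import cv2,numpy as np
s=get_state();print({k:np.round(v,3) for k,v in s.items()})
for n in("top","side"):
    d=snapshot(n);cv2.imwrite(f"pics/{n}0.png",d["pixels"]);print(n,d["camera_matrix"],d["world_to_cam"])
E
```

```text
pics
{'clock': np.float64(0.0), 'q': array([ 1.383,  0.69 , -0.195,  1.566,  0.157,  0.903, -0.215]), 'qd': array([ 0.001, -0.   , -0.   ,  0.001,  0.001,  0.001, -0.001]), 'joint_torque': array([-0.0000e+00, -5.2757e+01, -1.2670e+00, -1.5343e+01, -5.3000e-02,
        6.0000e-03,  0.0000e+00]), 'tool_pos': array([ 0.137, -0.609,  0.404]), 'eef_rot': array([ 0.994,  0.111, -0.   , -0.001]), 'contact_force': array([ 0.491, -0.37 ,  0.069]), 'moment': array([ 0.015, -0.018,  0.045]), 'finger_force': np.float64(0.0), 'opening': np.float64(0.999)}
top [[426.49117102   0.         282.27792358]
 [  0.         426.49117102 209.75273756]
 [  0.           0.           1.        ]] [[ 0.01184505 -0.9998521   0.01246863  0.00411463]
 [-0.99567261 -0.01294313 -0.09202466  0.47467871]
 [ 0.09217243 -0.01132464 -0.99567866  1.15990894]
 [ 0.          0.          0.          1.        ]]
side [[408.57836835   0.         282.99454706]
 [  0.         408.57836835 212.50981682]
 [  0.           0.           1.        ]] [[-0.84515548 -0.53390143 -0.02571921  0.4158895 ]
 [-0.22041012  0.39193236 -0.89320121  0.15431224]
 [ 0.4869616  -0.74922512 -0.44892106  0.91920269]
 [ 0.          0.          0.          1.        ]]
```

View pics/top0.png

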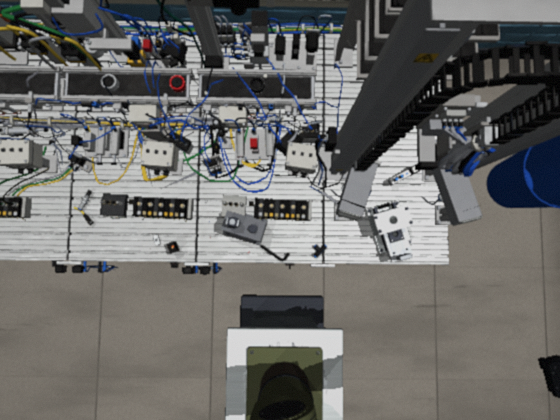

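View pics/side0.png

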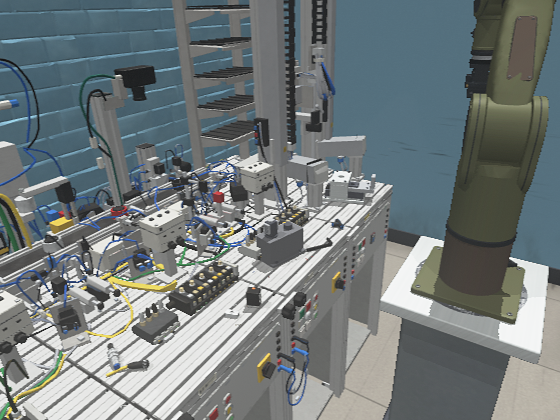

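The top view shows the fixture near (393,232) and the grey holder near (243,228). The side view has the holder near (281,243) and the fixture near (345,185). Next, enlarged crops.

```bash
python3 - <<'E'
import cv2,numpy as np
t=cv2.imread("pics/top0.png");s=cv2.imread("pics/side0.png")
f=lambda im,x,y,w,h,k:cv2.resize(im[y:y+h,x:x+w],(w*k,h*k),interpolation=cv2.INTER_CUBIC)
a=f(t,205,190,100,75,4);b=f(t,350,190,100,75,4);c=f(s,235,205,100,75,4);d=f(s,300,150,100,75,4)
cv2.imwrite("pics/crop0.png",np.vstack([np.hstack([a,b]),np.hstack([c,d])]))
E
```

```text
(no output)
```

View pics/crop0.png

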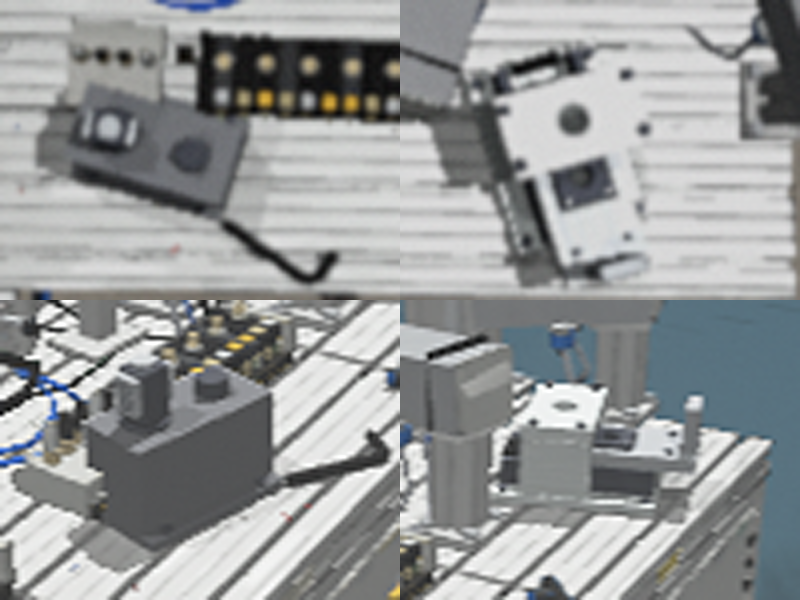

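Crop positions: hole at top px (393.3,219.8), lug at about (405,256.7), pin head at about (232,222), dowel at about (252.5,228). Grey boxes on columns flank the fixture, so I'll triangulate everything and check clearances.

```bash
cat > h.py <<'E'
import json,numpy as np,cv2
CAM={'top':([426.49117102,282.27792358,209.75273756],[[0.01184505,-0.9998521,0.01246863,0.00411463],[-0.99567261,-0.01294313,-0.09202466,0.47467871],[0.09217243,-0.01132464,-0.99567866,1.15990894]]),
'side':([408.57836835,282.99454706,212.50981682],[[-0.84515548,-0.53390143,-0.02571921,0.4158895],[-0.22041012,0.39193236,-0.89320121,0.15431224],[0.4869616,-0.74922512,-0.44892106,0.91920269]])}
def ray(n,u,v):
    (f,cx,cy),W=CAM[n];W=np.array(W);R=W[:,:3];return -R.T@W[:,3],R.T@np.array([(u-cx)/f,(v-cy)/f,1])
def onz(n,u,v,z):
    c,d=ray(n,u,v);return c+d*(z-c[2])/d[2]
def proj(n,p):
    (f,cx,cy),W=CAM[n];W=np.array(W);q=W[:,:3]@p+W[:,3];return np.array([cx+f*q[0]/q[2],cy+f*q[1]/q[2]])
E
python3 - <<'E'
from h import *
np.set_printoptions(precision=4,suppress=True)
P=lambda n,u,v,z:print(n,u,v,z,onz(n,u,v,z))
P('top',393.3,219.8,.070);P('side',300+165/4,150+106/4,.070)
P('top',405,256.7,.082);P('side',300+293/4,150+100/4,.082)
P('top',395.7,235.7,.044)
P('top',232,222,.108);P('side',235+147/4,205+68/4,.108)
P('top',252.5,228.3,.078);P('side',235+211/4,205+75/4,.078)
for n in('top','side'):print(n,'cam',ray(n,0,0)[0])
t=cv2.imread("pics/top0.png");s=cv2.imread("pics/side0.png")
a=cv2.resize(t[130:280,310:500],(570,450),interpolation=cv2.INTER_CUBIC)
b=cv2.resize(s[115:230,235:400],None,fx=3,fy=3,interpolation=cv2.INTER_CUBIC)
a=a[:, :400];b=b[:, 95:];c=np.zeros((450,800,3),np.uint8);c[:,:400]=a;c[:b.shape[0],400:400+b.shape[1]]=b
cv2.imwrite("pics/crop1.png",c)
from plant import *
import plant;print([x for x in dir(plant) if x[0]!='_'], globals().get('nose_length'))
E
```

```text
top 393.3 219.8 0.07 [ 0.4471 -0.2851  0.07  ]
side 341.25 176.5 0.07 [ 0.4449 -0.2795  0.07  ]
top 405 256.7 0.082 [ 0.35   -0.3113  0.082 ]
side 373.25 175.0 0.082 [ 0.3501 -0.3112  0.082 ]
top 395.7 235.7 0.044 [ 0.4059 -0.2982  0.044 ]
top 232 222 0.108 [0.4335 0.1392 0.108 ]
side 271.75 222.0 0.108 [0.426  0.1492 0.108 ]
top 252.5 228.3 0.078 [0.4195 0.0883 0.078 ]
side 287.75 223.75 0.078 [0.4183 0.0908 0.078 ]
top cam [0.3657 0.0234 1.1985]
side cam [-0.0621  0.8503  0.5612]
['Unreachable', 'finish_job', 'get_state', 'nose_length', 'snapshot'] 0.166
```

View pics/crop1.png

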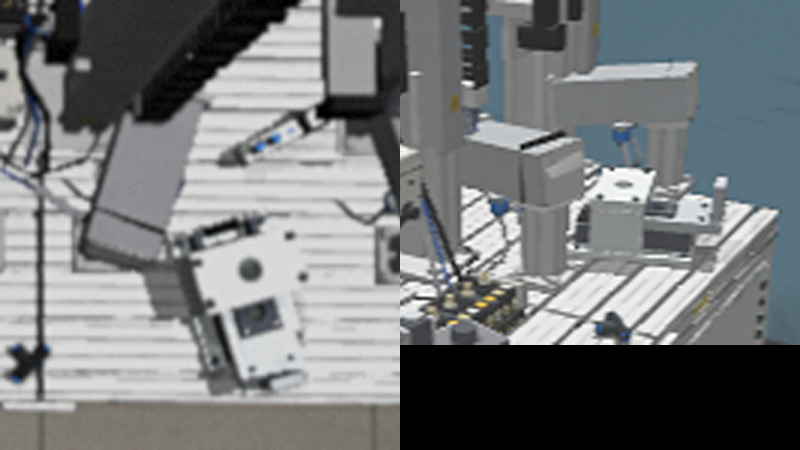

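The hole is near (0.446,-0.283), the lug near (0.350,-0.311) and the pin near (0.433,0.140). The fixture is yawed about +16° and the holder about -15°. In the crop, the left box ends at (165,255) in the top half and (583,147..195) in the side half. Moving behind the lug now.

>>> play_rows([
  [[0.46,-0.48,0.2,0,0,-0.115],[0.46,-0.48,0.2,0,0,-0.115],[0.46,-0.48,0.2,0,0,-0.115],[0.46,-0.48,0.2,0,0,-0.115],[0.46,-0.48,0.2,0,0,-0.115],[0.46,-0.48,0.2,0,0,-0.115],[0.46,-0.48,0.2,0,0,-0.115],[0.46,-0.48,0.2,0,0,-0.115],[0.46,-0.48,0.2,0,0,-0.115],[0.46,-0.48,0.2,0,0,-0.115],[0.46,-0.48,0.2,0,0,-0.115],[0.46,-0.48,0.2,0,0,-0.115],[0.46,-0.48,0.2,0,0,-0.115],[0.46,-0.48,0.2,0,0,-0.115]],
], claw=1)

```text
clock: 1.27
tool_pos: [0.3082, -0.3264, 0.305]
eef_rot: [0.99, 0.138, 0.0, 0.001]
contact_force: [1.0, -0.4, -0.4]
opening: 0.004
finger_force: 0.0
```

```bash
cat >> h.py <<'E'
from scipy.spatial.transform import Rotation as Ro
def tri(a,b):
    (c,d),(e,f)=ray('top',*a),ray('side',*b);A=np.c_[d,-f];x=np.linalg.lstsq(A,e-c,rcond=None)[0]
    p,q=c+d*x[0],e+f*x[1];return (p+q)/2,np.linalg.norm(p-q)
def go(s,xyz,yaw):
    """units to move from state s to TCP world xyz, tool x at yaw deg, pointing down"""
    R=Ro.from_quat(s['eef_rot']);T=Ro.from_euler('z',yaw,degrees=True)*Ro.from_euler('x',180,degrees=True)
    d=R.inv().apply(np.array(xyz)-s['tool_pos'])/.5;r=(R.inv()*T).as_rotvec()/.5
    print('shift',d.round(4),'turn',r.round(4))
def st(s):
    R=Ro.from_quat(s['eef_rot']);x=R.apply([1,0,0]);print('t',round(float(s['clock']),2),'pos',s['tool_pos'].round(4),'yaw',round(np.degrees(np.arctan2(x[1],x[0])),2),'zax',R.apply([0,0,1]).round(4),'F',s['contact_force'].round(2),'op',s['opening'].round(3),'grip',s['finger_force'].round(1))
E
python3 - <<'E'
from h import *
from plant import *
s=get_state();st(s);go(s,[.3115,-.322,.226],16)
print(tri((363,215),(327.7,162)));print('left box far-left',tri((338,212),(312,164)))
# right box: bottom-left column region in top at (435,205)..; side right-top corner
print(tri((480,218),(235+(95+297)/3,115+65/3)), tri((445,220),(235+(95+295)/3,115+118/3)))
E
```

```text
Traceback (most recent call last):
  File "h.py", line 20, in st
    R=Ro.from_quat(s['eef_rot']);x=R.apply([1,0,0]);print('t',round(float(s['clock']),2),'pos',s['tool_pos'].round(4),'yaw',round(np.degrees(np.arctan2(x[1],x[0])),2),'zax',R.apply([0,0,1]).round(4),'F',s['contact_force'].round(2),'op',s['opening'].round(3),'grip',s['finger_force'].round(1))
                                                                                                                                                                                                                                            ^^^^^^^^^^^^^^^^^^
AttributeError: 'float' object has no attribute 'round'
```

>>> play_rows([
  [[0,0.0,0.08,0,0,0],[0,0,0.158,0,0,0],[0,0,0.158,0,0,0],[0,0,0.158,0,0,0]],
])

```text
clock: 1.6
tool_pos: [0.3081, -0.325, 0.2244]
eef_rot: [0.99, 0.139, -0.002, -0.002]
contact_force: [0.2, -1.0, 0.3]
opening: 0.006
finger_force: 0.0
```

```bash
sed -i "s/s\['opening'\].round(3)/round(float(s['opening']),3)/;s/s\['finger_force'\].round(1)/round(float(s['finger_force']),1)/" h.py
python3 - <<'E'
from h import *
from plant import *
s=get_state();st(s);
print(tri((363,215),(327.7,162)));print('left box far-left',tri((338,212),(312,164)))
print(tri((480,218),(235+(95+297)/3,115+65/3)), tri((445,220),(235+(95+295)/3,115+118/3)))
d=snapshot('top');t=d['pixels'];e=snapshot('side')['pixels']
f=lambda im,x,y,w,h,k:cv2.resize(im[y:y+h,x:x+w],(w*k,h*k),interpolation=cv2.INTER_CUBIC)
cv2.imwrite("pics/a1.png",np.hstack([f(t,330,150,80,115,5),f(e,300,120,80,115,5)]))
E
```

```text
t 1.6 pos [ 0.3081 -0.325   0.2244] yaw 15.93 zax [-0.0045  0.0031 -1.    ] F [ 0.23 -0.97  0.28] op 0.006 grip 0.0
(array([ 0.45149128, -0.18953389,  0.14638645]), np.float64(0.0024719482970318334))
left box far-left (array([ 0.46191194, -0.12292127,  0.15959805]), np.float64(0.008679468103131718))
(array([ 0.44844411, -0.47961565,  0.14883341]), np.float64(0.00047954296612034243)) (array([ 0.43451183, -0.4144894 ,  0.10521391]), np.float64(0.024634898553603835))
```

View pics/a1.png

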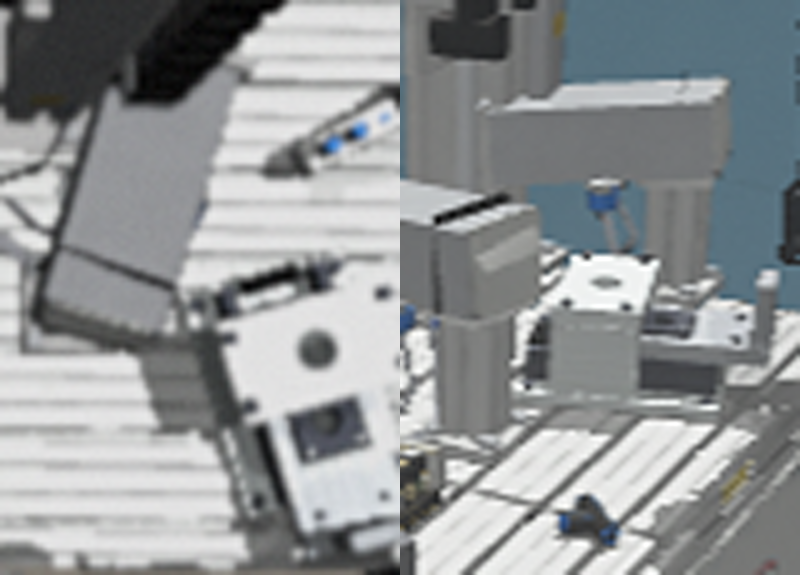

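The crop shows the left box edge beside the bridge, about 95 mm from the hole and 0.147 m high, so I'll insert with the gripper yawed about 45°. Pushing the slide now.

>>> play_rows([
  [[0.015,0,0,0,0,0],[0.03,0,0,0,0,0],[0.045,0,0,0,0,0],[0.053,0,0,0,0,0],[0.057,0,0,0,0,0],[0.061,0,0,0,0,0],[0.065,0,0,0,0,0],[0.069,0,0,0,0,0],[0.073,0,0,0,0,0],[0.077,0,0,0,0,0],[0.081,0,0,0,0,0],[0.085,0,0,0,0,0],[0.089,0,0,0,0,0],[0.093,0,0,0,0,0],[0.097,0,0,0,0,0]],
])

```text
clock: 2.95
tool_pos: [0.3558, -0.3114, 0.2257]
eef_rot: [0.99, 0.139, -0.0, -0.0]
contact_force: [-4.3, -0.1, 2.1]
opening: 0.007
finger_force: 1.7
```

```bash
python3 - <<'E'
from h import *
from plant import *
st(get_state())
print('sensor tip',tri((330+265/5,150+165/5),(300+215/5,120+240/5)),'blue',tri((330+335/5,150+145/5),(300+200/5,120+205/5)))
E
```

```text
t 2.95 pos [ 0.3558 -0.3114  0.2257] yaw 16.01 zax [-4.e-04  4.e-04 -1.e+00] F [-4.27 -0.12  2.1 ] op 0.007 grip 1.7
sensor tip (array([ 0.49311113, -0.27127337,  0.09754682]), np.float64(0.10381091013786242)) blue (array([ 0.51019023, -0.30290589,  0.1072669 ]), np.float64(0.08784541194290636))
```

>>> play_rows([
  [[0.004,0,0,0,0,0],[0.008,0,0,0,0,0],[0.012,0,0,0,0,0],[0.016,0,0,0,0,0],[0.018,0,0,0,0,0],[0.02,0,0,0,0,0]],
])

```text
clock: 3.45
tool_pos: [0.3654, -0.3085, 0.2256]
eef_rot: [0.99, 0.139, -0.0, -0.0]
contact_force: [-3.2, 0.3, 1.3]
opening: 0.006
finger_force: 1.6
```

>>> play_rows([
  [[0.002,0,0,0,0,0],[0.004,0,0,0,0,0]],
])

```text
clock: 3.62
tool_pos: [0.3671, -0.308, 0.2256]
eef_rot: [0.99, 0.139, -0.0, -0.0]
contact_force: [-3.7, 0.8, 1.6]
opening: 0.003
finger_force: 1.6
```

>>> play_rows([
  [[0.002,0,0,0,0,0],[0.004,0,0,0,0,0]],
])

```text
clock: 3.78
tool_pos: [0.3691, -0.3075, 0.2256]
eef_rot: [0.99, 0.139, -0.0, -0.0]
contact_force: [-3.4, 0.9, 1.2]
opening: 0.005
finger_force: 1.6
```

>>> play_rows([
  [[0.002,0,0,0,0,0],[0.004,0,0,0,0,0]],
])

```text
clock: 3.95
tool_pos: [0.371, -0.307, 0.2256]
eef_rot: [0.99, 0.139, -0.0, -0.0]
contact_force: [-2.9, 0.8, 0.4]
opening: 0.003
finger_force: 1.6
```

>>> play_rows([
  [[0.002,0,0,0,0,0],[0.004,0,0,0,0,0]],
])

```text
clock: 4.12
tool_pos: [0.3724, -0.3067, 0.2256]
eef_rot: [0.99, 0.139, -0.001, -0.0]
contact_force: [-5.7, -0.1, 2.0]
opening: 0.008
finger_force: 3.2
```

Force is starting to rise at the stop; another small nudge.

>>> play_rows([
  [[0.001,0,0,0,0,0],[0.002,0,0,0,0,0]],
])

```text
clock: 4.28
tool_pos: [0.3726, -0.3067, 0.2256]
eef_rot: [0.99, 0.139, -0.002, -0.0]
contact_force: [-7.3, 0.1, 2.2]
opening: 0.006
finger_force: 3.6
```

>>> play_rows([
  [[0.001,0,0,0,0,0],[0.002,0,0,0,0,0]],
])

```text
clock: 4.45
tool_pos: [0.3728, -0.3067, 0.2256]
eef_rot: [0.99, 0.138, -0.002, -0.0]
contact_force: [-8.4, -1.5, 2.7]
opening: 0.004
finger_force: 4.5
```

>>> play_rows([
  [[0.002,0,0,0,0,0],[0.004,0,0,0,0,0],[0.006,0,0,0,0,0],[0.008,0,0,0,0,0],[0.008,0,0,0,0,0]],
])

```text
clock: 4.87
tool_pos: [0.3739, -0.3065, 0.2257]
eef_rot: [0.991, 0.137, -0.006, -0.001]
contact_force: [-13.7, -4.2, 5.8]
opening: 0.004
finger_force: 7.5
```

>>> play_rows([
  [[-0.005,0,0,0,0,0],[-0.02,0,0,0,0,0],[-0.05,0,0,0,0,0],[-0.08,0,0,0,0,0],[-0.08,0,-0.07,0,0,0],[-0.08,0,-0.14,0,0,0],[-0.08,0,-0.2,0,0,0],[-0.08,0,-0.2,0,0,0]],
])

```text
clock: 5.53
tool_pos: [0.3407, -0.3177, 0.3302]
eef_rot: [0.99, 0.138, 0.004, 0.004]
contact_force: [0.4, -0.1, 0.0]
opening: 0.002
finger_force: 0.0
```

```bash
python3 - <<'E'
from h import *
from plant import *
s=get_state();st(s)
t=snapshot('top')['pixels'];e=snapshot('side')['pixels']
cv2.imwrite('pics/top1.png',t);cv2.imwrite('pics/side1.png',e)
f=lambda im,x,y,w,h,k:cv2.resize(im[y:y+h,x:x+w],(w*k,h*k),interpolation=cv2.INTER_CUBIC)
cv2.imwrite("pics/a2.png",np.vstack([np.hstack([f(t,360,195,66,50,6),f(e,310,150,66,50,6)]),np.hstack([f(t,210,200,66,50,6),f(e,245,205,66,50,6)])]))
go(s,[.4335,.140,.30],-15.5)
E
```

```text
t 5.53 pos [ 0.3407 -0.3177  0.3302] yaw 15.91 zax [ 0.0083 -0.0065 -0.9999] F [ 0.35 -0.07  0.05] op 0.002 grip 0.0
shift [ 0.4291 -0.8299  0.0559] turn [ 0.0132 -0.0168  1.0965]
```

View pics/a2.png

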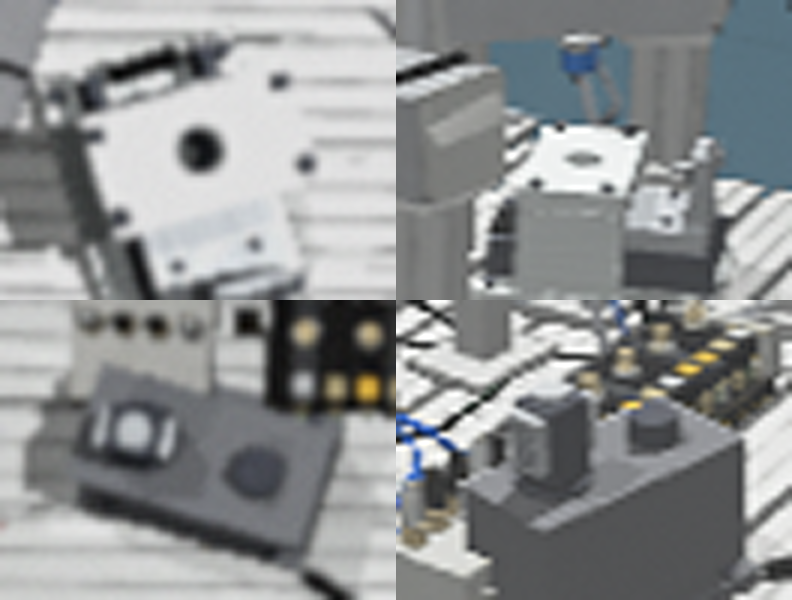

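The slide is in, with the bridge hole dark at crop (200,150). The pin head cap is at crop (132,432), with bright button edges at (100,430) and (166,438). Refining the pin yaw and centre numerically.

```bash
python3 - <<'E'
from h import *
t=cv2.imread('pics/top1.png');e=cv2.imread('pics/side1.png')
g=cv2.cvtColor(t,cv2.COLOR_BGR2GRAY)[213:233,222:244];print(g)
print(proj('side',np.array([.4335,.1392,.108])),proj('side',np.array([.4335,.1392,.066])),tri((232,222),(271.2,220.5)))
g=cv2.cvtColor(e,cv2.COLOR_BGR2GRAY)[214:242,258:284];print(g)
E
```

```text
[[164 170 169 158 131 114 116 116 115 116 114 112 106 112 130 136 143 160
  164 163 167 170]
 [164 171 169 153 122 116 116 118 117 117 111 108 109 107 109 111 117 129
  135 145 160 164]
 [157 162 156 136 116 116 116 117 118 112 108 108 107 107 108 110 109 111
  110 118 129 133]
 [107 110 115 116 119 121 115 111 110 100  95  98  97 101 108 111 110 109
  109 110 111 113]
 [ 62  67  85 112 122 133 104  86  81  76  70  70  66  78  90  96 106 111
  111 107 111 109]
 [ 90  90  98 106 125 149 103  70  83 103 109  95  71  64  67  74  90 108
  108 112 107 110]
 [116 105  86  88 129 153 105  86 129 164 171 161 117  72  63  82 111 110
  106 109 109 111]
 [119  95  72  91 140 152  96 114 169 191 194 189 154  86  77 121 156 117
  100 109 109 111]
 [116  86  67 107 158 145  96 129 183 192 194 193 173 106  86 142 173 109
   92 108 111 110]
 [107  74  65 120 168 141  94 131 180 190 191 191 168 104  95 153 168  97
   79  98 109 111]
 [ 89  67  67 116 158 114  82 115 166 181 184 177 144  95 114 175 167  92
   78  92 101 113]
 [ 79  66  65  87 105  72  59  80 114 129 137 136 103  80 131 186 150  87
   
[... 3250 characters left out ...]
63  65  88
   95 103 125 134 134 134 134 133]
 [146 152 152 152 152 155 127  77  75  79  73  66  64  63  66  66  80  85
   72 108 136 134 134 134 134 148]
 [100 139 156 154 155 129  96  94  82  71  73  76  75  72  71  67  64  64
  110 137 134 133 135 148 140 100]
 [ 82  77 111 149 130  94  97  99  99  94  90  83  78  76  70  96 128 137
  136 146 156 158 139 100  79  82]
 [ 84  84  82  83  89  96  97  98  99  97  98  97  95  93 131 157 155 155
  157 138 116 100  80  81  83  83]
 [ 85  85  86  84  84  85  93  99  98  97  95  92 130 156 155 155 156 138
  117 101  80  81  82  83  84  83]
 [ 85  86  85  84  85  85  84  88  94  95 130 156 154 154 156 138 107  88
   80  82  81  82  83  84  83  84]]
```

```bash
python3 - <<'E'
from h import *
from plant import *
print(onz('top',231.8,221.65,.105))
s=get_state();go(s,[.434,.1393,.32],-13)
E
```

```text
[0.43457075 0.140054   0.105     ]
shift [ 0.4312 -0.8256  0.0118] turn [ 0.0055 -0.0069  1.0104]
```

>>> play_rows([
  [[0.08,-0.2,0,0,0,0.25],[0.2,-0.4,0,0,0,0.5],[0.3,-0.6,0,0,0,0.8],[0.43,-0.826,0.01,0,0,1],[0.43,-0.826,0.01,0,0,1],[0.43,-0.826,0.01,0,0,1],[0.43,-0.826,0.01,0,0,1],[0.43,-0.826,0.01,0,0,1],[0.43,-0.826,0.01,0,0,1],[0.43,-0.826,0.01,0,0,1],[0.43,-0.826,0.01,0,0,1],[0.43,-0.826,0.01,0,0,1],[0.43,-0.826,0.01,0,0,1],[0.43,-0.826,0.01,0,0,1]],
], claw=0.52)

```text
clock: 6.8
tool_pos: [0.4326, 0.1395, 0.3197]
eef_rot: [0.994, -0.11, -0.001, 0.001]
contact_force: [0.3, -0.4, -0.3]
opening: 0.482
finger_force: 0.0
```

```bash
python3 - <<'E'
from h import *
from plant import *
s=get_state();st(s);go(s,[.4342,.1397,.241],-13);print(s['q'].round(2))
E
```

```text
t 6.8 pos [0.4326 0.1395 0.3197] yaw -12.62 zax [-0.0016 -0.0023 -1.    ] F [ 0.3  -0.44 -0.34] op 0.482 grip 0.0
shift [ 0.0032 -0.0014  0.1574] turn [0.0053 0.0022 0.0134]
[-0.55  0.64  0.21  2.16 -0.35  0.37 -1.84]
```

>>> play_rows([
  [[0.0015,-0.0014,0.04,0,0,0],[0.003,-0.0014,0.08,0,0,0],[0.003,-0.0014,0.11,0,0,0],[0.003,-0.0014,0.135,0,0,0],[0.003,-0.0014,0.15,0,0,0],[0.003,-0.0014,0.157,0,0,0],[0.003,-0.0014,0.157,0,0,0],[0.003,-0.0014,0.157,0,0,0]],
])

```text
clock: 7.47
tool_pos: [0.4347, 0.1396, 0.2424]
eef_rot: [0.994, -0.111, -0.0, 0.0]
contact_force: [-0.3, 1.0, -0.2]
opening: 0.477
finger_force: 0.0
```

```bash
python3 - <<'E'
from h import *
from plant import *
s=get_state();st(s)
t=snapshot('top')['pixels'];e=snapshot('side')['pixels']
f=lambda im,x,y,w,h,k:cv2.resize(im[y:y+h,x:x+w],(w*k,h*k),interpolation=cv2.INTER_CUBIC)
cv2.imwrite("pics/a3.png",f(e,225,165,100,100,6))
E
```

```text
t 7.47 pos [0.4347 0.1396 0.2424] yaw -12.73 zax [-1.e-04 -7.e-04 -1.e+00] F [-0.25  1.02 -0.24] op 0.477 grip 0.0
```

View pics/a3.png

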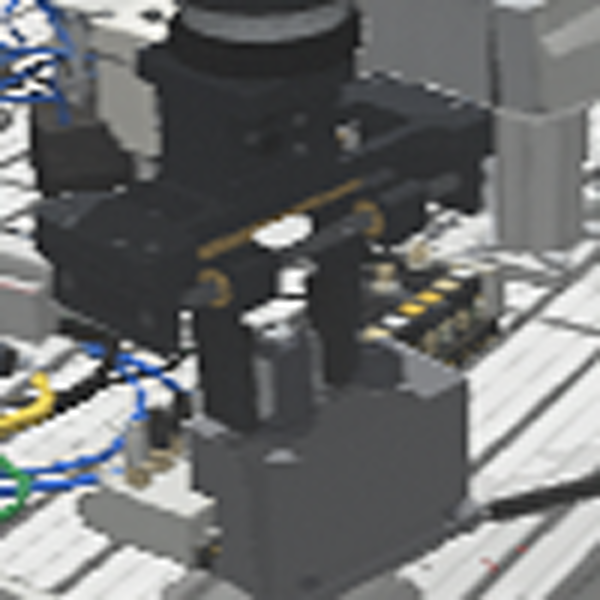

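The picture shows the pin head at (285,370) between the two fingers, clear of the dowel. Pinching it.

>>> play_rows([
  [[0,0,0,0,0,0],[0,0,0,0,0,0],[0,0,0,0,0,0],[0,0,0,0,0,0],[0,0,0,0,0,0],[0,0,0,0,0,0],[0,0,0,0,0,0],[0,0,0,0,0,0]],
], claw=1, squeeze=25)

```text
clock: 8.23
tool_pos: [0.4349, 0.1406, 0.2428]
eef_rot: [0.994, -0.11, 0.001, -0.0]
contact_force: [-0.1, -0.2, 6.8]
opening: 0.285
finger_force: 25.0
```

```bash
python3 - <<'E'
from plant import *
from h import *
s=get_state();st(s);print(s['opening']*88)
E
```

```text
t 8.23 pos [0.4349 0.1406 0.2428] yaw -12.63 zax [ 1.2e-03  2.0e-04 -1.0e+00] F [-0.12 -0.16  6.79] op 0.285 grip 25.0
25.061225506287936
```

>>> play_rows([
  [[0,0,-0.01,0,0,0],[0,0,-0.03,0,0,0],[0,0,-0.06,0,0,0],[0,0,-0.1,0,0,0],[0,0,-0.14,0,0,0],[0,0,-0.19,0,0,0],[0,0,-0.25,0,0,0],[0,0,-0.3,0,0,0],[0,0,-0.314,0,0,0],[0,0,-0.314,0,0,0],[0,0,-0.314,0,0,0]],
])

```text
clock: 9.15
tool_pos: [0.4342, 0.1407, 0.3988]
eef_rot: [0.994, -0.11, -0.0, 0.0]
contact_force: [-0.3, -0.4, -1.7]
opening: 0.285
finger_force: 25.0
```

```bash
python3 - <<'E'
from plant import *
from h import *
s=get_state();st(s);print(s['opening']*88,s['q'].round(2));go(s,[.4,-.2,.40],17);go(s,[.446,-.283,.40],45)
cv2.imwrite("pics/s4.png",snapshot('side')['pixels'][120:260,200:340])
i=cv2.imread('pics/s4.png');cv2.imwrite('pics/s4.png',cv2.resize(i,None,fx=4,fy=4,interpolation=2))
E
```

```text
t 9.15 pos [0.4342 0.1407 0.3988] yaw -12.61 zax [-7.e-04 -0.e+00 -1.e+00] F [-0.25 -0.36 -1.66] op 0.285 grip 25.0
25.099728095489006 [-0.63  0.51  0.33  2.08 -0.28  0.6  -1.9 ]
shift [ 0.082   0.68   -0.0024] turn [-0.      0.0013 -1.0336]
shift [ 0.208   0.8219 -0.0024] turn [-3.000e-04  1.300e-03 -2.011e+00]
```

View pics/s4.png

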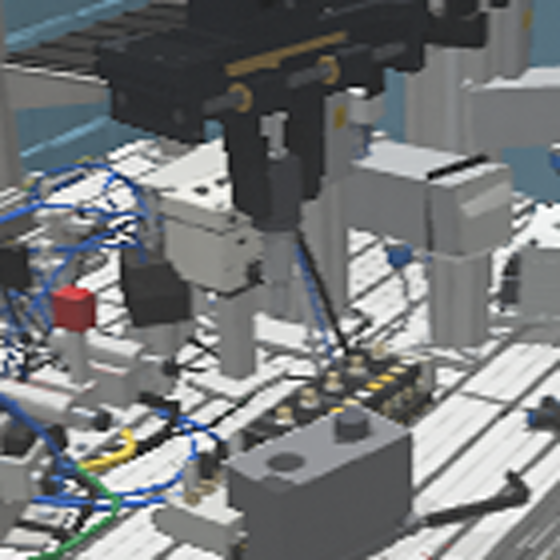

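The pin is out and held, with the holder hole empty at (285,460). Transferring to the fixture, swung clear of the box.

>>> play_rows([
  [[0,0.08,0,0,0,-0.2],[0,0.16,0,0,0,-0.4],[0,0.24,0,0,0,-0.6],[0,0.32,0,0,0,-0.8],[0,0.4,0,0,0,-1],[0.02,0.48,0,0,0,-1],[0.05,0.56,0,0,0,-1],[0.07,0.62,0,0,0,-1],[0.08,0.68,0,0,0,-1],[0.08,0.68,0,0,0,-1],[0.08,0.68,0,0,0,-1]],
])

```text
clock: 10.12
tool_pos: [0.3984, -0.2015, 0.3977]
eef_rot: [0.991, 0.137, -0.001, -0.001]
contact_force: [-0.8, 1.1, -1.7]
opening: 0.285
finger_force: 25.0
```

```bash
python3 - <<'E'
from plant import *
from h import *
s=get_state();st(s);print(s['opening']*88,s['q'].round(2));go(s,[.446,-.284,.335],45)
E
```

```text
t 10.12 pos [ 0.3984 -0.2015  0.3977] yaw 15.74 zax [-0.0031  0.001  -1.    ] F [-0.82  1.06 -1.68] op 0.285 grip 25.0
25.061851620316137 [ 0.3   0.48  0.1   2.1  -0.08  0.57 -0.84]
shift [0.0471 0.1849 0.1249] turn [-0.0049  0.0043 -1.0214]
```

>>> play_rows([
  [[0.01,0.06,0,0,0,-0.2],[0.03,0.12,0,0,0,-0.4],[0.047,0.185,0,0,0,-0.6],[0.047,0.185,0.05,0,0,-0.8],[0.047,0.185,0.1,0,0,-1],[0.047,0.185,0.125,0,0,-1],[0.047,0.185,0.125,0,0,-1],[0.047,0.185,0.125,0,0,-1],[0.047,0.185,0.125,0,0,-1]],
])

```text
clock: 10.87
tool_pos: [0.448, -0.2814, 0.337]
eef_rot: [0.925, 0.38, 0.0, -0.0]
contact_force: [0.6, -0.3, -1.5]
opening: 0.284
finger_force: 25.0
```

```bash
python3 - <<'E'
from plant import *
from h import *
s=get_state();st(s)
t=snapshot('top')['pixels'];e=snapshot('side')['pixels']
cv2.imwrite('pics/top2.png',t);cv2.imwrite('pics/side2.png',e)
f=lambda im,x,y,w,h,k:cv2.resize(im[y:y+h,x:x+w],(w*k,h*k),interpolation=cv2.INTER_CUBIC)
cv2.imwrite("pics/a5.png",np.hstack([f(e,290,110,80,100,5),f(t,350,160,80,100,5)]))
# where tip now projects, and the hole measured from both views
tip=s['tool_pos']+[0,0,-.2373];print(proj('side',tip))
i1=cv2.imread('pics/side1.png');g=cv2.cvtColor(i1,6)[168:185,326:358]
h=cv2.cvtColor(cv2.imread('pics/top1.png'),6)[210:230,383:404]
def cen(im,x0,y0):
    im=im.astype(float);w=np.clip(200-im,0,None);n,l,stt,c=cv2.connectedComponentsWithStats((im<185).astype(np.uint8))
    for k in range(1,n):
        if stt[k,4]>5:
            m=(l==k)*w;yy,xx=np.mgrid[:im.shape[0],:im.shape[1]];print(stt[k],x0+(m*xx).sum()/m.sum(),y0+(m*yy).sum()/m.sum())
cen(g,326,168);cen(h,383,210)
E
```

```text
t 10.87 pos [ 0.448  -0.2814  0.337 ] yaw 44.72 zax [ 3.e-04  4.e-04 -1.e+00] F [ 0.59 -0.25 -1.46] op 0.284 grip 25.0
[340.97887174 167.44326865]
[  0   0  32  17 302] 342.23103923223886 174.6902297063136
[12  7  6  3 11] 340.7757685352622 176.08499095840867
[0 0 6 2 8] 384.67105263157896 210.32565789473685
[ 6  6  9  8 59] 393.0122963418383 219.5376575468798
```

View pics/a5.png

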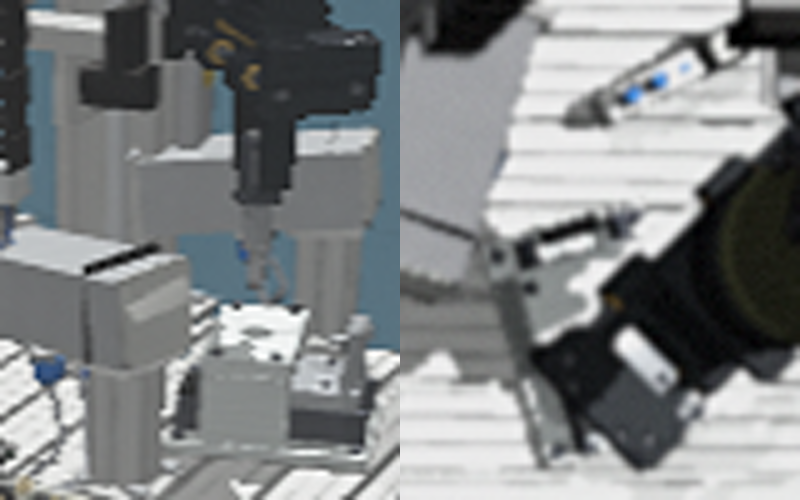

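The side crop shows the pin tip right above the hole: tip at (255,288), hole at (257,330). Lowering the nose into the bridge hole to centre it by feel.

>>> play_rows([
  [[-0.0037,0.0028,0.02,0,0,0],[-0.0037,0.0028,0.04,0,0,0],[-0.0037,0.0028,0.05,0,0,0],[-0.0037,0.0028,0.057,0,0,0],[-0.0037,0.0028,0.064,0,0,0],[-0.0037,0.0028,0.07,0,0,0],[-0.0037,0.0028,0.076,0,0,0],[-0.0037,0.0028,0.076,0,0,0]],
])

```text
clock: 11.63
tool_pos: [0.447, -0.2846, 0.2982]
eef_rot: [0.925, 0.38, -0.0, -0.0]
contact_force: [0.0, -0.4, -1.5]
opening: 0.284
finger_force: 25.0
```

```bash
python3 - <<'E'
from plant import *
from h import *
s=get_state();st(s);print(onz('top',393.01,219.54,.07),onz('side',340.78,176.08,.07));go(s,[.4475,-.2835,.299],45)
E
```

```text
t 11.63 pos [ 0.447  -0.2846  0.2982] yaw 44.66 zax [-7.e-04  3.e-04 -1.e+00] F [ 0.01 -0.42 -1.47] op 0.284 grip 25.0
[ 0.44781571 -0.28436023  0.07      ] [ 0.44772085 -0.28204684  0.07      ]
shift [ 0.0022 -0.0008 -0.0016] turn [-0.0014  0.0005 -0.012 ]
```

>>> play_rows([
  [[0.004,0,0,0,0,0],[0.008,0,0,0,0,0],[0.012,0,0,0,0,0],[0.016,0,0,0,0,0],[0.016,0,0,0,0,0]],
])

```text
clock: 12.05
tool_pos: [0.4526, -0.2793, 0.299]
eef_rot: [0.925, 0.38, -0.0, 0.0]
contact_force: [-3.0, -2.2, 0.9]
opening: 0.284
finger_force: 25.0
```

>>> play_rows([
  [[-0.006,0,0,0,0,0],[-0.014,0,0,0,0,0],[-0.02,0,0,0,0,0],[-0.025,0,0,0,0,0],[-0.029,0,0,0,0,0],[-0.032,0,0,0,0,0],[-0.032,0,0,0,0,0]],
])

```text
clock: 12.63
tool_pos: [0.4418, -0.29, 0.2989]
eef_rot: [0.925, 0.38, 0.001, 0.0]
contact_force: [2.4, 3.4, -0.0]
opening: 0.285
finger_force: 25.0
```

>>> play_rows([
  [[0.008,0,0,0,0,0],[0.016,0.004,0,0,0,0],[0.016,0.008,0,0,0,0],[0.016,0.012,0,0,0,0],[0.016,0.016,0,0,0,0],[0.016,0.016,0,0,0,0]],
])

```text
clock: 13.13
tool_pos: [0.4518, -0.2899, 0.2983]
eef_rot: [0.925, 0.38, -0.001, -0.002]
contact_force: [-2.1, 2.4, 0.1]
opening: 0.29
finger_force: 25.0
```

>>> play_rows([
  [[0,-0.006,0,0,0,0],[0,-0.014,0,0,0,0],[0,-0.02,0,0,0,0],[0,-0.025,0,0,0,0],[0,-0.029,0,0,0,0],[0,-0.032,0,0,0,0],[0,-0.032,0,0,0,0]],
])

```text
clock: 13.72
tool_pos: [0.4429, -0.2805, 0.2995]
eef_rot: [0.925, 0.38, 0.002, 0.003]
contact_force: [2.9, -4.7, -1.9]
opening: 0.286
finger_force: 25.0
```

>>> play_rows([
  [[0,0.008,0,0,0,0],[0.0006,0.018,0,0,0,0],[0.0006,0.018,0,0,0,0],[0.0006,0.018,0,0,0,0]],
])

```text
clock: 14.05
tool_pos: [0.4479, -0.2849, 0.2985]
eef_rot: [0.925, 0.38, -0.0, -0.001]
contact_force: [-0.3, 0.3, -2.6]
opening: 0.285
finger_force: 25.0
```

>>> play_rows([
  [[0,0,0.004,0,0,0],[0,0,0.008,0,0,0],[0,0,0.012,0,0,0],[0,0,0.016,0,0,0],[0,0,0.016,0,0,0]],
])

```text
clock: 14.47
tool_pos: [0.4478, -0.285, 0.2902]
eef_rot: [0.925, 0.38, -0.0, -0.0]
contact_force: [0.3, -0.2, -2.9]
opening: 0.284
finger_force: 25.0
```

>>> play_rows([
  [[0,0,0.003,0,0,0],[0,0,0.006,0,0,0],[0,0,0.008,0,0,0],[0,0,0.008,0,0,0]],
])

```text
clock: 14.8
tool_pos: [0.448, -0.2851, 0.2865]
eef_rot: [0.925, 0.38, -0.0, -0.0]
contact_force: [-0.4, -0.0, -2.1]
opening: 0.286
finger_force: 25.0
```

>>> play_rows([
  [[0,0,0.002,0,0,0],[0,0,0.004,0,0,0],[0,0,0.006,0,0,0],[0,0,0.006,0,0,0]],
])

```text
clock: 15.13
tool_pos: [0.448, -0.2851, 0.2836]
eef_rot: [0.925, 0.38, -0.0, -0.0]
contact_force: [-0.4, -0.5, -1.6]
opening: 0.288
finger_force: 25.0
```

>>> play_rows([
  [[0,0,0.002,0,0,0],[0,0,0.004,0,0,0],[0,0,0.006,0,0,0],[0,0,0.006,0,0,0]],
])

```text
clock: 15.47
tool_pos: [0.448, -0.2851, 0.2805]
eef_rot: [0.925, 0.38, -0.0, -0.0]
contact_force: [-0.8, 0.0, -1.2]
opening: 0.288
finger_force: 25.0
```

>>> play_rows([
  [[0,0,0.002,0,0,0],[0,0,0.004,0,0,0],[0,0,0.006,0,0,0],[0,0,0.006,0,0,0]],
])

```text
clock: 15.8
tool_pos: [0.4478, -0.2855, 0.2776]
eef_rot: [0.925, 0.38, -0.0, 0.0]
contact_force: [-0.7, -0.9, -2.6]
opening: 0.288
finger_force: 25.0
```

>>> play_rows([
  [[0,0,0.002,0,0,0],[0,0,0.004,0,0,0],[0,0,0.006,0,0,0],[0,0,0.006,0,0,0]],
])

```text
clock: 16.13
tool_pos: [0.4478, -0.2854, 0.2745]
eef_rot: [0.925, 0.38, -0.0, 0.0]
contact_force: [-0.8, -1.7, -1.9]
opening: 0.284
finger_force: 25.0
```

>>> play_rows([
  [[0,0,0.002,0,0,0],[0,0,0.004,0,0,0],[0,0,0.006,0,0,0],[0,0,0.006,0,0,0]],
])

```text
clock: 16.47
tool_pos: [0.4479, -0.2853, 0.2715]
eef_rot: [0.925, 0.38, -0.0, 0.0]
contact_force: [-1.9, -3.4, -0.5]
opening: 0.286
finger_force: 25.0
```

>>> play_rows([
  [[0,0,0.002,0,0,0],[0,0,0.004,0,0,0],[0,0,0.006,0,0,0],[0,0,0.006,0,0,0]],
])

```text
clock: 16.8
tool_pos: [0.4479, -0.2853, 0.2685]
eef_rot: [0.925, 0.38, -0.0, 0.0]
contact_force: [-1.0, -2.6, -0.9]
opening: 0.285
finger_force: 25.0
```

>>> play_rows([
  [[-0.001,0.001,0.002,0,0,0],[-0.001,0.001,0.004,0,0,0],[-0.001,0.001,0.006,0,0,0],[-0.001,0.001,0.006,0,0,0]],
])

```text
clock: 17.13
tool_pos: [0.448, -0.2856, 0.2655]
eef_rot: [0.925, 0.38, -0.0, -0.0]
contact_force: [-1.5, -1.5, -2.3]
opening: 0.284
finger_force: 25.0
```

>>> play_rows([
  [[0,0,0.002,0,0,0],[0,0,0.004,0,0,0],[0,0,0.004,0,0,0]],
])

```text
clock: 17.38
tool_pos: [0.448, -0.2857, 0.2635]
eef_rot: [0.925, 0.38, -0.0, -0.0]
contact_force: [-2.1, -2.3, -1.6]
opening: 0.288
finger_force: 25.0
```

>>> play_rows([
  [[0,0,0.002,0,0,0],[0,0,0.004,0,0,0],[0,0,0.004,0,0,0]],
])

```text
clock: 17.63
tool_pos: [0.448, -0.2857, 0.2615]
eef_rot: [0.925, 0.38, -0.0, -0.0]
contact_force: [-1.6, -1.6, -1.2]
opening: 0.287
finger_force: 25.0
```

>>> play_rows([
  [[-0.001,0,0.002,0,0,0],[-0.001,0,0.004,0,0,0],[-0.001,0,0.004,0,0,0]],
])

```text
clock: 17.88
tool_pos: [0.4478, -0.286, 0.2595]
eef_rot: [0.925, 0.38, 0.0, -0.0]
contact_force: [-1.0, -1.0, -0.9]
opening: 0.292
finger_force: 25.0
```

>>> play_rows([
  [[0,0,0.002,0,0,0],[0,0,0.004,0,0,0],[0,0,0.004,0,0,0]],
])

```text
clock: 18.13
tool_pos: [0.4479, -0.286, 0.2578]
eef_rot: [0.925, 0.38, 0.0, 0.0]
contact_force: [-1.1, -0.5, 1.1]
opening: 0.292
finger_force: 25.0
```

>>> play_rows([
  [[0,0,0.002,0,0,0],[0,0,0.004,0,0,0],[0,0,0.004,0,0,0]],
])

```text
clock: 18.38
tool_pos: [0.4478, -0.2861, 0.2574]
eef_rot: [0.925, 0.38, 0.0, 0.0]
contact_force: [-3.1, 1.4, 16.3]
opening: 0.282
finger_force: 25.0
```

Firm contact at TCP z=0.2574, which puts the shoulder about 23 mm below the bridge top, as expected for home. One light confirmation, then release.

>>> play_rows([
  [[0,0,0.0005,0,0,0],[0,0,0.0005,0,0,0]],
])

```text
clock: 18.55
tool_pos: [0.4478, -0.2861, 0.2573]
eef_rot: [0.925, 0.38, 0.001, 0.001]
contact_force: [-4.2, 1.4, 18.7]
opening: 0.292
finger_force: 25.0
```

>>> play_rows([
  [[0,0,-0.001,0,0,0],[0,0,-0.001,0,0,0],[0,0,-0.001,0,0,0],[0,0,-0.001,0,0,0],[0,0,-0.001,0,0,0],[0,0,-0.001,0,0,0]],
], claw=0.4)

```text
clock: 19.05
tool_pos: [0.4478, -0.2861, 0.2558]
eef_rot: [0.925, 0.38, 0.0, -0.0]
contact_force: [-0.4, -0.4, 0.2]
opening: 0.597
finger_force: 0.0
```

```bash
python3 - <<'E'
from plant import *
from h import *
s=get_state();st(s);print(s['opening']*88)
E
```

```text
t 19.05 pos [ 0.4478 -0.2861  0.2558] yaw 44.66 zax [ 2.e-04  1.e-04 -1.e+00] F [-0.38 -0.43  0.24] op 0.597 grip 0.0
52.55264572672079
```

>>> play_rows([
  [[0,0,-0.004,0,0,0],[0,0,-0.004,0,0,0],[0,0,-0.004,0,0,0],[0,0,-0.004,0,0,0],[0,0,-0.004,0,0,0],[0,0,-0.004,0,0,0]],
], claw=0.6, squeeze=3)

```text
clock: 19.55
tool_pos: [0.4477, -0.2862, 0.258]
eef_rot: [0.925, 0.38, 0.0, 0.0]
contact_force: [0.3, 0.1, 0.6]
opening: 0.398
finger_force: 0.0
```

>>> play_rows([
  [[0,0,0,0,0,0],[0,0,0,0,0,0],[0,0,0,0,0,0],[0,0,0,0,0,0],[0,0,0,0,0,0]],
], claw=0.4)

```text
clock: 19.97
tool_pos: [0.4477, -0.2862, 0.258]
eef_rot: [0.925, 0.38, 0.0, 0.0]
contact_force: [-0.2, -0.5, 0.2]
opening: 0.602
finger_force: 0.0
```

>>> play_rows([
  [[0,0,-0.03,0,0,0],[0,0,-0.08,0,0,0],[0,0,-0.14,0,0,0],[0,0,-0.2,0,0,0],[-0.05,0,-0.25,0,0,0],[-0.12,-0.05,-0.25,0,0,0],[-0.18,-0.1,-0.25,0,0,0],[-0.24,-0.1,-0.25,0,0,0],[-0.24,-0.1,-0.25,0,0,0],[-0.24,-0.1,-0.25,0,0,0]],
])

```text
clock: 20.8
tool_pos: [0.3258, -0.3361, 0.3832]
eef_rot: [0.926, 0.378, -0.0, 0.0]
contact_force: [-0.1, 0.1, 0.6]
opening: 0.599
finger_force: 0.0
```

```bash
python3 - <<'E'
from plant import *
from h import *
s=get_state();st(s)
t=snapshot('top')['pixels'];e=snapshot('side')['pixels']
f=lambda im,x,y,w,h,k:cv2.resize(im[y:y+h,x:x+w],(w*k,h*k),interpolation=cv2.INTER_CUBIC)
cv2.imwrite("pics/a6.png",np.hstack([f(e,300,130,80,100,5),f(t,355,180,80,100,5)]))
E
```

```text
t 20.8 pos [ 0.3258 -0.3361  0.3832] yaw 44.41 zax [-1.e-04 -8.e-04 -1.e+00] F [-0.1   0.1   0.64] op 0.599 grip 0.0
```

View pics/a6.png

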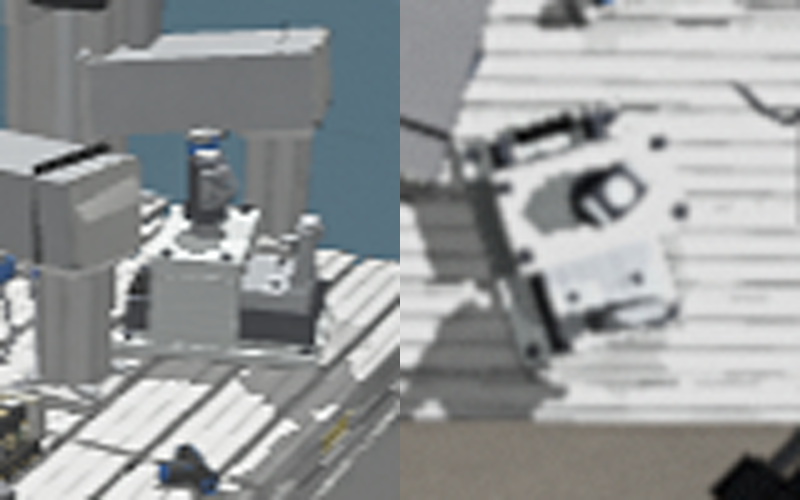

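The pin stands upright in the bridge, with its head at (207,180) in the side half and (605,195) in the top half. I'll check its height against the home position and hand in if it agrees.

```bash
python3 - <<'E'
from h import *
from plant import *
for z in(.1227,.1287):print(proj('side',np.array([.448,-.285,z])),proj('top',np.array([.448,-.285,z])))
print(proj('side',np.array([.448,-.285,.0807])))
g=cv2.cvtColor(snapshot('side')['pixels'],6)[150:182,332:352];print(g)
E
```

```text
[341.72566981 160.25448568] [398.88813434 218.03411593]
[341.79924717 158.45231947] [399.56504033 217.86128761]
[341.21907018 172.6628781 ]
[[117 117 117 117 116 116 118 117 117 116 116 116 115 115 115 117 116 117
  118 117]
 [118 118 117 116 116 117 117 116 117 117 116 116 115 115 115 115 116 115
  117 117]
 [117 117 117 116 116 117 116 115 116 116 116 116 116 115 115 116 116 116
  116 117]
 [117 117 117 116 117 116 116 117 116 116 116 116 116 116 114 116 116 116
  117 117]
 [118 118 118 117 116 116 115 115 114 114 115 115 116 117 116 116 116 116
  117 117]
 [116 117 117 117 118 115 112 110 128 134 118 114 118 117 117 117 116 115
  116 116]
 [114 112 112 112 114 120 196 232 215 193 185 170 111  85 112 114 122 126
  127 128]
 [107 108 108 108 110 121 118 106 119 124 103  92  84  91 110 111 117 124
  129 130]
 [107 108 107 108 108  89  88 109 109  97  83  90 108 110 109 109 104 113
  124 125]
 [107 107 108 109 110  92  74  80  75  66  65  87 105 108 109 109 104 114
  125 125]
 [107 107 108 108 110  93  74 188 238 235 235 187 112 108 109 109 105 114
  124 126]
 [107 108 108 109 111 101
[... 1060 characters left out ...]
 250 251
  244 192]
 [196 228 245 241 243 223 127  71  69  64  67  96 127 201 231 227 226 239
  223 135]
 [179 237 239 236 243 211 116 100 106 107 104 113 185 228 227 225 224 229
  188 113]
 [225 244 245 222 144 124 102  96 102 105 103  99 106 191 229 226 227 221
  168 113]
 [244 243 219 152 157 161 154 130 112 115 115 110 108 190 227 225 227 193
  125 132]
 [244 245 221 152 156 159 161 162 164 163 162 158 229 248 243 242 246 216
  113 174]
 [225 193 239 223 150 153 157 159 159 156 155 152 225 247 243 243 239 185
  129 137]
 [119  63 163 237 249 223 151 153 152 224 250 240 193 188 237 247 221 135
  136 139]
 [146 115 194 235 233 234 247 255 253 251 251 227 117  64 164 225 183  95
  159 206]]
```

The head top (about row 161) and flange (about row 173) both match the home height. Handing in.

```bash
python3 -c "
from plant import *
print(finish_job())"
```

```text
the job is handed in; nothing more can be done
None
```

The slide is pushed in against its stop and the pin is seated through the bridge and block, then released. I pressed with about 15 N on the slide and 19 N on the pin. The pin's height matches fully home, but I did not confirm directly that the balls sprang out. The job was handed in at about 21 s.

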